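# Clamp an empty bottle in the split filling jig and pinch it shut

### The job

Get the empty black bottle (white open neck, no cap) ready for filling: stand it upright, fully down, in the round nest of the open jig and let go of it, then swing the blue half of the jig fully shut around it, then push the red-headed pin down through both aligned holes until its collar rests on the blue half, and let go of the pin. Finish by pinching the two orange tabs together between the fingers with a firm grip so that the two halves stay pressed shut without play, and end the program while still holding that pinch; leave the capped bottle, the jar and the beaker where they are.

Things in the scene. Friction and masses are not known exactly. Their poses are not given: they have to be found in the camera images.
- bottle: the empty bottle: rigid, upright, black cylinder 36 mm in diameter and 88 mm high with a thin magenta band, then a white shoulder and a white open neck 18 mm in diameter, 108 mm high in all, 60 g; stands loose on the table among the bystanders. Its foot edge is chamfered 2.5 mm. Origin: centre of its underside, z up
- jig: fixed split clamp jig, place and yaw vary. Aluminium base 12 mm thick, x -115..85, y -45..45 mm. White round nest at the origin; grey fixed half on the -y side, blue half closes from +y; both 58 mm high, hinge 76 mm, orange tabs 92 mm. Origin: under the nest's axis at table height; x points from the pin hole and tabs (-x end, nearest the robot) to the hinge, z up
- seat (a point): centre of the nest's floor, 12 mm above the table, where the bottle's underside rests; the nest's bore is 41 mm wide and its rim 20 mm above this point
- pin_hole (a point): point of the fixed half on the pin hole's axis (jig x -55, y 0 mm), 58 mm above the table: where the upper hole's mouth lies when the jig is shut. Below it a grey block (36 by 46 mm, top 44 mm above the table) has the lower hole, 13 mm wide, open from 44 down to 12 mm
- tongue_hole (a point): mouth of the hole in the blue swinging half: centre of the 12.5 mm hole through its 12 mm thick tongue (36 by 46 mm), on its top face, 58 mm above the table; it coincides with pin_hole when the jig is shut
- hinge (a point): on the vertical hinge axis, jig x +60 mm y 0, at 62 mm height
- swing (a joint): angle of the blue half about the vertical hinge, rad: 0 shut against a firm stop, at most 1.6; grows as the tab end swings to the jig's +y side (clockwise from above). The stiff hinge stays where it is left; it takes 1 to 2 N pushed at the tab. Pinned but not pinched it has a play of about 0.02
- swing_tab (a point): orange upright tab on the blue half (swing_c0 in the rules): plate 24 mm long (its x), 9 mm thick (its y), 34 mm high. Origin: centre of its foot, 58 mm above the table, 160 mm from the hinge axis along the blue half and 19.5 mm to its +y side; turns with the blue half, x parallel to the jig's x when shut. Its +y face is the outer one: push there to shut the jig
- fixed_tab (a point): the same orange tab on the fixed half (grey post below it; jig_c0 in the rules). Origin: centre of its foot, at jig x -100 y -19.5 mm, 58 mm above the table; when shut the two tabs face each other along jig y with a 30 mm gap, 48 mm over their outer faces; a pinch from above closes along jig y
- pin: locking pin, 60 g: steel shank 10 mm wide, 42 mm long, its last 9 mm tapering to 4 mm; above it a steel collar 22 mm wide, 4 mm thick, and a red round grip 16 mm wide, 30 mm high (76 mm in all). Origin: the tip's end (lowest point), z up to the head. It waits upright in the pin rest, origin 6 mm above the table; fully home in the jig its origin is 42 mm below pin_hole
- pin_rest: white plastic block, fixed, 56 by 56 mm and 48 mm high, with a 13 mm hole through its middle in which the pin waits. Origin: centre of its underside
- capped: bystander: a finished black bottle like the other but with a white closed cap 33 mm wide, 118 mm high, 36 mm in diameter. Origin: centre of its underside
- jar: bystander: white cream jar with a black lid, 54 mm in diameter, 50 mm high. Origin: centre of its underside
- beaker: bystander: beige open beaker, about 90 mm in diameter, 100 mm high. Origin: centre of its underside

How it is judged:
On the way, in this order (a step that is already met when the one before it is completed fails the run):
1. the bottle stands upright, fully down in the nest, let go, with the jig still open (horizontal distance between bottle and seat below 0.005 m and z of bottle in the frame of seat below 0.004 m and angle between bottle's own z axis and vertical below 0.08 rad and contact force between the fingers and bottle below 0.3 N and value of joint swing above 0.3 rad), for 0.2 s.
2. the blue half is swung shut around the bottle (horizontal distance between bottle and seat below 0.005 m and z of bottle in the frame of seat below 0.004 m and angle between bottle's own z axis and vertical below 0.08 rad and value of joint swing below 0.03 rad), for 0.2 s.
3. the pin is fully home through both holes and let go (horizontal distance between bottle and seat below 0.005 m and z of bottle in the frame of seat below 0.004 m and angle between each of bottle, pin's own z axis and vertical below 0.08 rad and horizontal distance between pin and pin_hole below 0.005 m and z of pin in the frame of pin_hole below -0.039 m and value of joint swing below 0.035 rad and contact force between the fingers and pin below 0.3 N), for 0.2 s.
At the end, for the whole second after the job is handed in: Bottle upright (0.08 rad) in the nest, within 5 mm of its axis and 4 mm of its floor; pin upright, within 3 mm of fully home; fingers off both but pressing each orange tab with over 4 N; blue half within 0.008 rad of shut (horizontal distance between bottle and seat below 0.005 m and z of bottle in the frame of seat below 0.004 m and angle between each of bottle, pin's own z axis and vertical below 0.08 rad and horizontal distance between pin and pin_hole below 0.005 m and z of pin in the frame of pin_hole below -0.039 m and contact force between the fingers and jig_c0 above 4 N and contact force between the fingers and swing_c0 above 4 N and value of joint swing below 0.008 rad and contact force between the fingers and pin below 0.3 N and contact force between the fingers and bottle below 0.3 N); the arm keeps its last pose, push and grip.
It fails at once if a bystander (capped bottle, jar or beaker) is moved more than 30 mm (distance of any of capped, jar, beaker from where it was at the start of the episode above 0.03 m).
It fails at once if the bottle or a bystander is knocked over (angle between any of capped, jar, beaker, bottle's own z axis and vertical above 0.6 rad).
It also fails if it takes over 72 s, if anything falls off the work surface, if the arm or the gripper's body presses on something with over 40 N, if the wrist force passes 120 N, or if a joint passes its speed limit or range.

### The arm

A 6-joint arm with a two-finger parallel gripper is mounted at the origin on the work surface. World frame = base frame: x ahead of the robot, y to its left, z up, the work surface at z = 0. Lengths are in m, angles in rad, forces in N, time in s.
With the tool pointing down it reaches from about 0.375 to 0.925 m from the base axis. Payload 5.7 kg.
Tool frame: the origin (TCP) lies midway between the tips of the shut fingers; the grasp point (between the pads) lies r.grasp_offset behind it (r.grasp_offset is the distance from the TCP to the grasp point, in m); z points along the fingers, y is the line along which they close (so a half turn about z gives the same grasp; the last joint's range is limited). The gripper opens to 85 mm and grips with 20 to 120 N. Pads are 22 mm wide; open, the fingers measure 114 mm over their backs; the gripper's body (76 mm by 85 mm) begins 54 mm behind the grasp point. The pads swing forward as they close: fully open they stand 13 mm farther back than shut.
Start: joints at [1.056, 0.359, 1.51, -0, 1.272, -0.115], TCP at [0.234, 0.553, 0.231] pointing down, gripper open.
Joint ranges: [-2.97, 2.97], [-1.01, 2.36], [0.21, 2.38], [-0.96, 4.11], [0.2, 2.71], [-2.98, 2.98]. Speed limits (rad/s): [2.39, 2.39, 3.14, 3.14, 3.14, 3.14].

### API

Orientations are given as a unit quaternion [x, y, z, w].
In Python, from plant import r gives the robot as it stands.
- The arm moves only by the tool arm_command, never from a script. Its arguments are lists of equal length, an entry for each row: "gripper": the gripper command: -1 is shut, 1 is fully open, values between are in proportion; "delta_pos": the shift along the tool's x, y, z in m, a list of three; "angular": the turn, a rotation vector about the tool's x, y, z in units of 6 degrees (1.0 is 6 degrees), a list of three. In form: {"gripper": [gripper, ...], "delta_pos": [[x, y, z], ...], "angular": [[ax, ay, az], ...]}. A call has exactly 10 rows; each row shifts and turns the commanded pose from where the row before left it, along the tool's axes as they then stand; what a row does not reach is not made up. A row lasts 1/12 s, in which the tool goes at most 41.7 mm and 7.16 degrees, less where a joint would pass 70% of its speed; a pose out of reach is approached as far as the arm can. A call is refused whole if a number of a shift passes 0.0417 or a number of a turn 1, either way. A call with a gripper value outside its range is refused whole. The fingers move at their own pace and stop on an object; "newtons" is the grip in N (left out, the last holds). Time passes only in rows, so rows that do not move let the fingers close, or fill a call up. It gives the time, the measured TCP pose, the force, the opening and the grip force at its end, in the units of the state.
- r.state(): the state, without advancing time (a new reading comes with each control period).
- r.capture(name): name is "side" or "top" or "wrist"; returns a dict with "pixels" (400x640x3 uint8, red, green, blue), "fovy" (degrees; the focal length in pixels is half the picture's height over the tangent of half this angle, whatever the lens; pixels are square), "cx", "cy" (the principal point, pixels), "extrinsics" (4x4, takes a point from camera to world coordinates); the wrist camera has in their place "tool_from_camera" (4x4, takes a point from camera to tool coordinates, whose origin is the TCP and whose axes are the flange's). Camera axes: x right, y up, looking along -z (the intrinsics and any distortion apply to the point x, -y, -z); pixel columns grow to the right and rows downward; lengths in m; the calibration is good to about 2 mm. A picture is of the moment at which its call begins: read the wrist's pose just before it. There is no depth.
- r.finish_job(): hands the job in; it is judged then, once.
The state is a dict: "t": time; "joint_positions": joint angles; "dq": joint speeds; "joint_torque": joint torques, N m; "tcp_pos": TCP position; "orientation": TCP orientation; "contact_force": force on the tool from outside, world axes, zero at the start; "ft_torque": the same for the moment, N m; "gripper_width": opening from 0.0 (shut) to 1.0 (fully open); "grip_force": force on a finger pad.
Only numpy, scipy, OpenCV 4.12 (cv2) and the standard library are available. Lean on these libraries where they do the work, as an engineer would, in place of code of your own. Each camera call takes 0.05 s, during which the arm holds its last target. There are 200 camera calls.

## Working session

There is one attempt and no reset: what is moved stays moved. The work goes in short steps, Python scripts to look and compute and a tool call to move; the robot and the scene stay as the last step left them, time stands still between calls to the robot, and variables do not carry over. Pictures are saved under pics/ and viewed, at most 10 in all, crops included, and the job is handed in when it is done.

Besides the shell and the picture viewer there is one more tool, called after "Call:" as name(argument=value, ...) on one line, values as JSON. arm_command: Moves the arm, as the interface text tells. Its arguments: {"type":"object","properties":{"gripper":{"type":"array"},"delta_pos":{"type":"array"},"angular":{"type":"array"},"newtons":{"type":"number"}},"required":["gripper","delta_pos","angular"]}

```bash
ls; mkdir -p pics; python3 - <<'E'
from plant import r
import cv2,numpy as np
s=r.state();print(s,r.grasp_offset)
for n in("top","side","wrist"):
    c=r.capture(n);cv2.imwrite(f"pics/{n}0.png",c["pixels"][:,:,::-1])
    print(n,c["fovy"],c["cx"],c["cy"],np.round(c.get("extrinsics",c.get("tool_from_camera")),4).tolist(),[k for k in c])
    np.save(f"pics/{n}0.npy",c["pixels"])
E
```

```text
pics
{'t': 0.0, 'joint_positions': array([ 1.05589806e+00,  3.59517216e-01,  1.51146571e+00, -5.70495937e-06,
        1.27249100e+00, -1.15094110e-01]), 'dq': array([-2.53686952e-03, -1.10082154e-03,  1.82973568e-04, -1.30477293e-03,
       -8.74163053e-05, -1.06509340e-03]), 'joint_torque': array([ 1.16507450e-03, -5.27633929e+01, -2.78622901e+01, -8.16835154e-06,
        1.31605405e-02,  2.44305216e-07]), 'tcp_pos': array([0.23320326, 0.55206984, 0.23043365]), 'orientation': array([ 1.98572448e-01,  9.80085761e-01, -8.95195039e-04, -2.88828267e-04]), 'contact_force': array([-0.5844013 , -0.21857784,  0.05184608]), 'ft_torque': array([-0.02011225,  0.00978475,  0.03274039]), 'grip_force': 0.0, 'gripper_width': 1.0035229881496701} 0.0187
top 49.09518844029011 322.6453233411858 201.95764384094778 [[0.0018, 0.9824, -0.1868, 0.3261], [-1.0, 0.0027, 0.0041, 0.0041], [0.0046, 0.1867, 0.9824, 1.1347], [0.0, 0.0, 0.0, 1.0]] ['pixels', 'fovy', 'cx', 'cy', 'extrinsics']
side 51.48152174260179 321.9838705190207 201.01161959347814 [[0.8419, 0.3791, -0.384, 0.13], [-0.5396, 0.5876, -0.6029, -0.6294], [-0.0029, 0.7148, 0.6993, 0.8234], [0.0, 0.0, 0.0, 1.0]] ['pixels', 'fovy', 'cx', 'cy', 'extrinsics']
wrist 63.92133496400517 320.10994668994584 201.09639991191568 [[-0.0006, 0.9538, 0.3003, 0.0758], [1.0, 0.0004, 0.0006, -0.0008], [0.0005, 0.3003, -0.9538, -0.1415], [0.0, 0.0, 0.0, 1.0]] ['pixels', 'fovy', 'cx', 'cy', 'tool_from_camera']
```

View pics/top0.png

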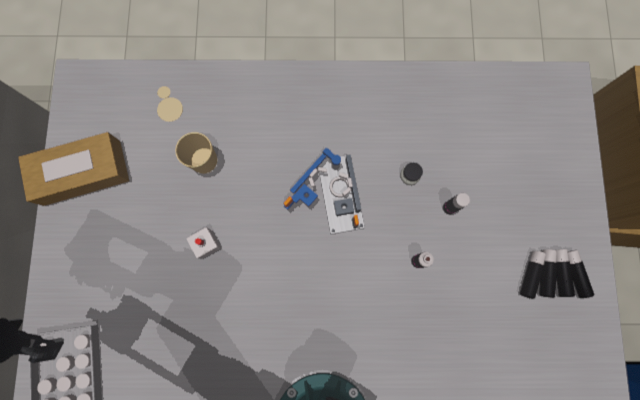

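View pics/side0.png

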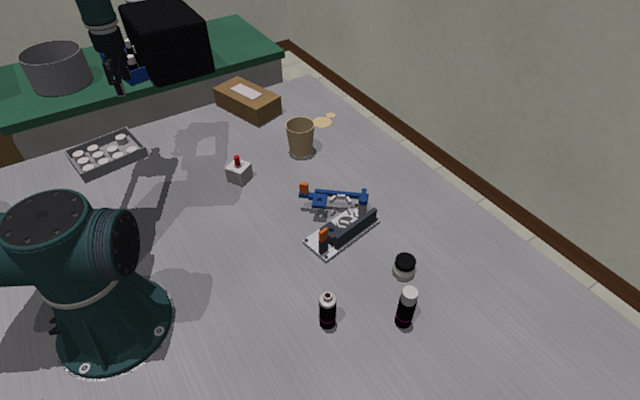

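The top view shows the empty bottle at (425,260), the capped one at (458,203), the nest at (340,187), the fixed orange tab at (357,221), the swing tab at (288,201) and the red pin at (200,241). The side view agrees, with the empty bottle at (328,310) and the jig open. Next I'll measure by colour.

```bash
cat > h.py <<'E'
import numpy as np,cv2
from plant import r
from scipy.spatial.transform import Rotation as R
def cam(n):
    s=r.state();c=r.capture(n);T=c.get("extrinsics")
    if T is None:
        W=np.eye(4);W[:3,:3]=R.from_quat(s["orientation"]).as_matrix();W[:3,3]=s["tcp_pos"];T=W@c["tool_from_camera"]
    return c,np.array(T)
def ray(c,T,u,v):
    f=200/np.tan(np.radians(c["fovy"])/2)
    return T[:3,:3]@np.array([(u-c["cx"])/f,-(v-c["cy"])/f,-1])
def onz(c,T,u,v,z):
    d=ray(c,T,u,v);return T[:3,3]+d*(z-T[2,3])/d[2]
def proj(c,T,p):
    f=200/np.tan(np.radians(c["fovy"])/2);q=T[:3,:3].T@(np.array(p)-T[:3,3])
    return c["cx"]-f*q[0]/q[2],c["cy"]+f*q[1]/q[2]
def blobs(px,name,box=None,mn=8):
    h=cv2.cvtColor(px,cv2.COLOR_RGB2HSV);H,S,V=[h[...,i].astype(int) for i in range(3)]
    m={"orange":(H>5)&(H<16)&(S>170)&(V>90),"red":((H<4)|(H>174))&(S>150)&(V>80),"blue":(H>100)&(H<125)&(S>120)&(V>40),
       "white":(S<40)&(V>190),"black":V<40}[name].astype(np.uint8)
    if box: k=np.zeros_like(m);k[box[1]:box[3],box[0]:box[2]]=1;m*=k
    n,l,st,ce=cv2.connectedComponentsWithStats(m)
    return [(ce[i].round(1).tolist(),st[i].tolist()) for i in range(1,n) if st[i,4]>=mn],l
E
python3 - <<'E'
from h import *
for n in("top","side"):
    c,T=cam(n)
    for k,z in(("orange",.08),("red",.07)):
        for b in blobs(c["pixels"],k)[0]: print(n,k,b,onz(c,T,*b[0],z).round(3))
    for b in blobs(c["pixels"],"white",(410,245,440,275) if n=="top" else (315,285,340,310),5)[0]: print(n,"neck",b,onz(c,T,*b[0],.1).round(3))
    if n=="top":
        print("nest",onz(c,T,340,187,.03).round(3))
        for u,v,z in((458,203,.11),(412,172,.05),(195,150,.08)):print(onz(c,T,u,v,z).round(3))
E
```

```text
top orange ([288.1, 202.3], [286, 199, 6, 7, 10]) [0.525 0.084 0.08 ]
top red ([198.4, 241.1], [196, 239, 6, 5, 27]) [0.431 0.301 0.07 ]
nest [ 0.576 -0.045  0.03 ]
[ 0.519 -0.323  0.11 ]
[ 0.611 -0.229  0.05 ]
[0.658 0.32  0.08 ]
side orange ([303.4, 184.0], [300, 183, 8, 3, 21]) [0.532 0.093 0.08 ]
side orange ([303.3, 191.7], [300, 191, 7, 2, 9]) [0.516 0.067 0.08 ]
side orange ([323.0, 230.5], [319, 228, 9, 6, 28]) [ 0.486 -0.075  0.08 ]
side red ([236.0, 156.8], [234, 156, 5, 3, 13]) [0.432 0.311 0.07 ]
side neck ([325.7, 303.6], [321, 301, 11, 5, 24]) [ 0.376 -0.256  0.1  ]
```

Call:
arm_command(gripper=[1,1,1,1,1,1,1,1,1,1], delta_pos=[[0,0,0],[0,0,0],[-0.0205,-0.0343,-0.0025],[-0.0205,-0.0343,-0.0025],[-0.0205,-0.0343,-0.0025],[-0.0205,-0.0343,-0.0025],[-0.0205,-0.0343,-0.0025],[-0.0205,-0.0343,-0.0025],[-0.0205,-0.0343,-0.0025],[-0.0205,-0.0343,-0.0025]], angular=[[0,0,-1],[0,0,-1],[0,0,-1],[0,0,-1],[0,0,-1],[0,0,0],[0,0,0],[0,0,0],[0,0,0],[0,0,0]])

```text
t: 1.08
tcp_pos: [0.4095, 0.2861, 0.2516]
orientation: [-0.062, 0.998, 0.0, 0.0]
contact_force: [0.9, 0.9, -0.9]
gripper_width: 1.005
grip_force: 0.0
```

```bash
python3 - <<'E'
from h import *
s=r.state();print(s["t"],s["tcp_pos"],R.from_quat(s["orientation"]).as_matrix().round(3).tolist())
c,T=cam("wrist");cv2.imwrite("pics/w1.png",c["pixels"][:,:,::-1])
for b in blobs(c["pixels"],"red",mn=60)[0]: print(b,onz(c,T,*b[0],.067).round(4))
E
```

```text
1.0833 [0.40948454 0.28605286 0.2515543 ] [[-0.992, -0.124, 0.0], [-0.124, 0.992, 0.0], [-0.0, 0.0, -1.0]]
([331.6, 201.3], [325, 194, 14, 15, 171]) [0.4344 0.3001 0.067 ]
```

Call:
arm_command(gripper=[1,1,1,1,1,1,1,1,1,1], delta_pos=[[-0.0105,-0.0373,-0.0025],[-0.0105,-0.0373,-0.0025],[-0.0105,-0.0373,-0.0025],[-0.0105,-0.0373,-0.0025],[-0.0105,-0.0373,-0.0025],[-0.0105,-0.0373,-0.0025],[-0.0105,-0.0373,-0.0025],[-0.0105,-0.0373,-0.0025],[0,0,0],[0,0,0]], angular=[[0,0,0],[0,0,0],[0,0,0],[0,0,0],[0,0,0],[0,0,0],[0,0,0],[0,0,0],[0,0,0],[0,0,0]])

```text
t: 1.97
tcp_pos: [0.5296, 0.0004, 0.2712]
orientation: [-0.06, 0.998, -0.0, 0.0]
contact_force: [-0.6, 0.8, 0.5]
gripper_width: 1.002
grip_force: 0.0
```

```bash
python3 - <<'E'
from h import *
s=r.state();print(s["t"],s["tcp_pos"])
c,T=cam("wrist");cv2.imwrite("pics/w2.png",c["pixels"][:,:,::-1]);np.save("pics/w2T.npy",T)
for k in("orange","white","blue"):
  for b in blobs(c["pixels"],k,mn=80)[0]: print(k,b,onz(c,T,*b[0],.08).round(4))
E
```

```text
1.9667 [5.29609283e-01 4.09168503e-04 2.71208615e-01]
orange ([244.3, 122.4], [239, 111, 11, 24, 201]) [ 0.4843 -0.0836  0.08  ]
orange ([401.1, 186.3], [391, 177, 21, 19, 168]) [0.531  0.0866 0.08  ]
white ([62.8, 4.0], [46, 0, 32, 9, 129]) [ 0.3988 -0.253   0.08  ]
white ([614.3, 94.7], [597, 80, 32, 27, 574]) [0.4143 0.277  0.08  ]
white ([287.4, 114.7], [260, 104, 51, 25, 826]) [ 0.4716 -0.041   0.08  ]
white ([601.4, 132.7], [580, 122, 51, 26, 554]) [0.4511 0.2784 0.08  ]
white ([281.4, 200.2], [268, 190, 29, 21, 438]) [ 0.5619 -0.0395  0.08  ]
white ([301.8, 216.9], [280, 190, 38, 50, 871]) [ 0.5785 -0.0155  0.08  ]
white ([257.0, 208.5], [254, 201, 7, 17, 92]) [ 0.5746 -0.0653  0.08  ]
white ([338.9, 219.2], [335, 211, 9, 17, 84]) [0.5763 0.0256 0.08  ]
white ([270.0, 235.1], [261, 220, 20, 36, 284]) [ 0.6045 -0.0488  0.08  ]
blue ([339.7, 220.7], [272, 166, 132, 120, 3269]) [0.578  0.0267 0.08  ]
```

View pics/w2.png

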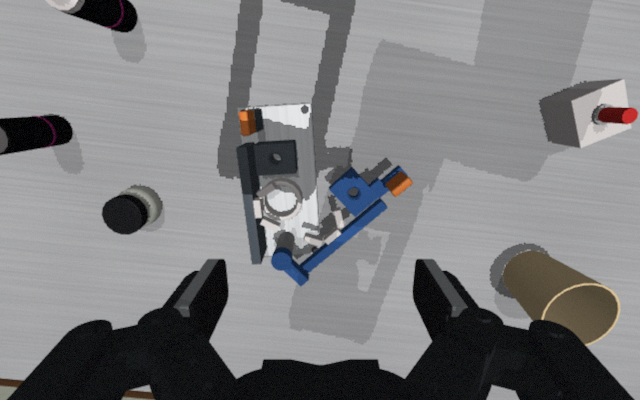

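The wrist view shows the nest ring at about (282,200), the lower hole at (277,157), the tongue hole at (353,192) and the hinge at about (283,255). The fixed tab is at (247,121) and the swing tab at (400,183). I'll enlarge it to read exact points.

```bash
python3 - <<'E'
import cv2
i=cv2.imread("pics/w2.png")[95:290,230:420]
cv2.imwrite("pics/w2c.png",cv2.resize(i,None,fx=3,fy=3,interpolation=cv2.INTER_CUBIC))
E
```

```text
(no output)
```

View pics/w2c.png

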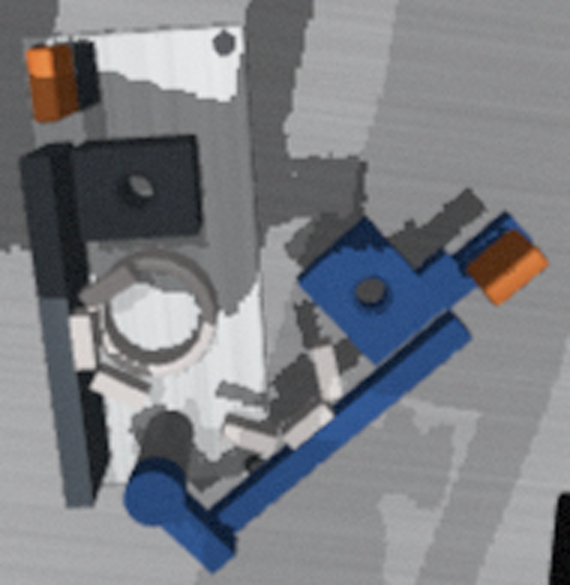

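```bash
python3 - <<'E'
from h import *
c,_=cam("wrist");T=np.load("pics/w2T.npy")
P={n:onz(c,T,230+u/3,95+v/3,z) for n,u,v,z in(("low",139,187,.044),("nest",160,308,.032),("hinge",155,490,.076),("tong",371,291,.058),("ftab",40,62,.092),("stab",525,280,.092))}
for k,v in P.items():print(k,v.round(4))
d=P["hinge"]-P["low"];a=np.arctan2(d[1],d[0]);print("yaw",np.degrees(a),"len .115:",np.hypot(*d[:2]),"low-nest .055",np.hypot(*(P["nest"]-P["low"])[:2]),"hinge-tong .115",np.hypot(*(P["hinge"]-P["tong"])[:2]))
e=P["tong"]-P["hinge"];print("swing",np.degrees(a+np.pi-np.arctan2(e[1],e[0])))
# least squares fit of yaw/origin on low,nest,hinge
X=np.array([[-.055,0],[0,0],[.06,0]]);Y=np.array([P[k][:2] for k in("low","nest","hinge")])
o=Y.mean(0)-X.mean(0)[0]*np.array([np.cos(a),np.sin(a)]);print("seat",o)
def J(x,y):return o+np.array([np.cos(a)*x-np.sin(a)*y,np.sin(a)*x+np.cos(a)*y])
print("fixed tab",J(-.1,-.0195),"pinhole",J(-.055,0))
t,T=cam("top");
for u,v in((425,260),):print("bottle",onz(t,T,u,v,.108))
E
```

```text
low [ 0.5225 -0.0528  0.044 ]
nest [ 0.5739 -0.0416  0.032 ]
hinge [ 0.634  -0.0336  0.076 ]
tong [0.5493 0.0402 0.058 ]
ftab [ 0.477  -0.0821  0.092 ]
stab [0.5299 0.0876 0.092 ]
yaw 9.767726726665211 len .115: 0.11312139912537697 low-nest .055 0.05259190207596791 hinge-tong .115 0.11238921602202873
swing 50.84807871439607
seat [ 0.57518159 -0.04298663]
fixed tab [ 0.47993949 -0.0791694 ] pinhole [ 0.5209789  -0.05231763]
bottle [ 0.38419149 -0.23900093  0.108     ]
```

Call:
arm_command(gripper=[1,1,1,1,1,1,1,1,1,1], delta_pos=[[0,0,0],[0.0226,-0.0272,0.0064],[0.0226,-0.0272,0.0064],[0.0226,-0.0272,0.0064],[0.0226,-0.0272,0.0064],[0.0226,-0.0272,0.0064],[0.0226,-0.0272,0.0064],[0.0226,-0.0272,0.0064],[0.0226,-0.0272,0.0064],[0,0,0]], angular=[[0,0,-0.48],[0,0,0],[0,0,0],[0,0,0],[0,0,0],[0,0,0],[0,0,0],[0,0,0],[0,0,0],[0,0,0]])

```text
t: 2.95
tcp_pos: [0.3859, -0.2462, 0.2192]
orientation: [-0.086, 0.996, -0.001, -0.001]
contact_force: [-0.3, 0.1, -0.1]
gripper_width: 1.002
grip_force: 0.0
```

```bash
python3 - <<'E'
from h import *
s=r.state();M=R.from_quat(s["orientation"]).as_matrix();print(s["t"],s["tcp_pos"],M.round(3).tolist())
c,T=cam("wrist");cv2.imwrite("pics/w3.png",c["pixels"][:,:,::-1])
for b in blobs(c["pixels"],"white",mn=60)[0]:
  p=onz(c,T,*b[0],.105);print(b,p.round(4))
E
```

```text
2.95 [ 0.38591139 -0.24620607  0.21924847] [[-0.985, -0.171, -0.002], [-0.171, 0.985, -0.001], [0.003, -0.001, -1.0]]
([28.3, 137.9], [18, 125, 24, 27, 350]) [ 0.3778 -0.4827  0.105 ]
([3.2, 138.0], [0, 126, 11, 26, 181]) [ 0.3813 -0.5022  0.105 ]
([214.5, 335.7], [210, 327, 9, 17, 74]) [ 0.541 -0.324  0.105]
```

View pics/w3.png

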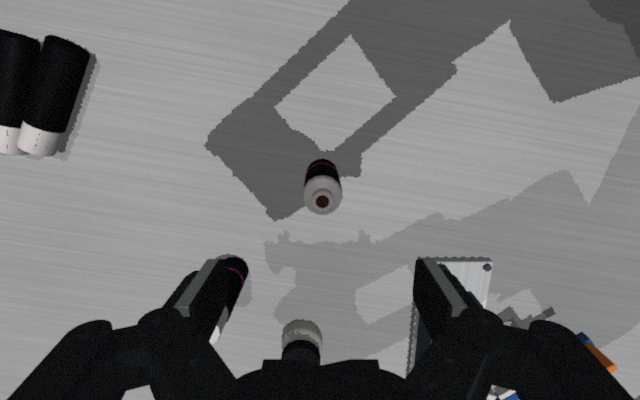

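The picture shows the empty bottle's neck mouth at (322,202), with the capped bottle well clear at (230,300).

```bash
python3 - <<'E'
from h import *
s=r.state();M=R.from_quat(s["orientation"]).as_matrix()
c,T=cam("wrist");p=onz(c,T,322,202,.108);print(p,M.T@(p-s["tcp_pos"]),s["tcp_pos"])
t,Tt=cam("top");print("reproj top",proj(t,Tt,p));t,Tt=cam("side");print("side",proj(t,Tt,p))
E
```

```text
[ 0.39091451 -0.24327731  0.108     ] [-0.00398622  0.00016243  0.11161363] [ 0.38715471 -0.24416477  0.21961808]
reproj top (np.float64(426.71053729168057), np.float64(257.101849481558))
side (np.float64(328.66017936884396), np.float64(293.37759016848116))
```

Call:
arm_command(gripper=[1,1,1,1,1,1,1,1,1,-1], delta_pos=[[-0.0005,0,0.021],[-0.0005,0,0.021],[-0.0005,0,0.021],[-0.0005,0,0.021],[-0.0005,0,0.021],[-0.0005,0,0.021],[-0.0005,0,0.021],[-0.0005,0,0.0205],[0,0,0],[0,0,0]], angular=[[0,0,0],[0,0,0],[0,0,0],[0,0,0],[0,0,0],[0,0,0],[0,0,0],[0,0,0],[0,0,0],[0,0,0]], newtons=35)

```text
t: 3.98
tcp_pos: [0.3926, -0.2411, 0.0523]
orientation: [-0.088, 0.996, 0.001, -0.001]
contact_force: [0.5, -0.6, -0.3]
gripper_width: 0.889
grip_force: 0.0
```

Call:
arm_command(gripper=[-1,-1,-1,-1,-1,-1,-1,-1,-1,-1], delta_pos=[[0,0,0],[0,0,0],[0,0,0],[0,0,0],[0,0,0],[0,0,0],[0,0,0],[0,0,0],[0,0,0],[0,0,0]], angular=[[0,0,0],[0,0,0],[0,0,0],[0,0,0],[0,0,0],[0,0,0],[0,0,0],[0,0,0],[0,0,0],[0,0,0]])

```text
t: 4.82
tcp_pos: [0.3934, -0.2435, 0.054]
orientation: [-0.087, 0.996, -0.001, 0.001]
contact_force: [0.8, 1.8, 5.7]
gripper_width: 0.407
grip_force: 34.4
```

Call:
arm_command(gripper=[-1,-1,-1,-1,-1,-1,-1,-1,-1,-1], delta_pos=[[0,0,-0.016],[0,0,-0.028],[0,0,-0.03],[0,0,-0.03],[-0.025,0.0195,0],[-0.025,0.0195,0],[-0.025,0.0195,0],[-0.025,0.0195,0],[-0.025,0.0195,0],[-0.025,0.0195,0]], angular=[[0,0,0],[0,0,0],[0,0,0],[0,0,0],[0,0,0],[0,0,0],[0,0,0],[0,0,0],[0,0,0],[0,0,0]])

```text
t: 5.65
tcp_pos: [0.5209, -0.1005, 0.1576]
orientation: [-0.087, 0.996, -0.0, 0.001]
contact_force: [0.2, -0.4, -0.3]
gripper_width: 0.408
grip_force: 35.1
```

Call:
arm_command(gripper=[-1,-1,-1,-1,-1,-1,-1,-1,-1,-1], delta_pos=[[-0.0106,0.0082,0],[-0.0106,0.0082,0],[-0.0106,0.0082,0],[-0.0106,0.0082,0],[-0.0106,0.0082,0],[-0.0107,0.0081,0],[0,0,0],[0,0,0],[0,0,0],[0,0,0]], angular=[[0,0,0],[0,0,0],[0,0,0],[0,0,0],[0,0,0],[0,0,0],[0,0,0],[0,0,0],[0,0,0],[0,0,0]])

```text
t: 6.48
tcp_pos: [0.5736, -0.0427, 0.1564]
orientation: [-0.087, 0.996, -0.0, -0.0]
contact_force: [-0.6, -0.3, -0.8]
gripper_width: 0.411
grip_force: 35.2
```

```bash
python3 - <<'E'
from h import *
s=r.state();M=R.from_quat(s["orientation"]).as_matrix();print(s["t"],s["tcp_pos"],M.round(3).tolist())
c,T=cam("wrist");np.save("pics/w4T.npy",T)
i=c["pixels"][60:360,180:480,::-1];cv2.imwrite("pics/w4.png",cv2.resize(i,None,fx=2,fy=2,interpolation=cv2.INTER_CUBIC))
E
```

```text
6.4833 [ 0.57361009 -0.04272466  0.15644364] [[-0.985, -0.173, -0.001], [-0.173, 0.985, -0.0], [0.001, -0.0, -1.0]]
```

View pics/w4.png

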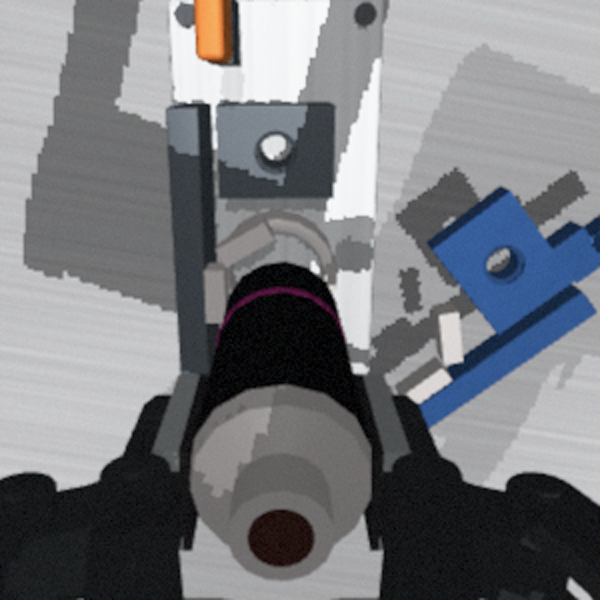

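The held bottle's mouth is at about (320,328) in the full frame, and the lower hole is at (317.5,134). The jig is close to aligned with the tool.

```bash
python3 - <<'E'
from h import *
s=r.state();M=R.from_quat(s["orientation"]).as_matrix();p0=s["tcp_pos"];print(p0)
c,T=cam("wrist")
a=np.radians(9.8);jx=np.array([np.cos(a),np.sin(a),0])
m=onz(c,T,320,328.5,p0[2]-.0535+.108);h=onz(c,T,317.5,134,.044);t=onz(c,T,180+500/2,60+263/2,.058)
print("mouth in tool",M.T@(m-p0));seat=h+.055*jx;print("hole",h,"seat",seat,"tongue",t)
d=seat-m;d[2]=0;print("move tool",M.T@d)
E
```

```text
[ 0.57360324 -0.04277082  0.15648695]
mouth in tool [ 0.00565036 -0.00141096 -0.05449556]
hole [ 0.5235429  -0.05501054  0.044     ] seat [ 0.57774034 -0.04564901  0.044     ] tongue [0.55044136 0.03847842 0.058     ]
move tool [-9.18613685e-03 -2.14129681e-03 -6.99782430e-06]
```

Call:
arm_command(gripper=[-1,-1,-1,-1,-1,-1,-1,-1,-1,-1], delta_pos=[[-0.0025,-0.0004,0.01],[-0.0025,-0.0003,0.01],[-0.0025,-0.0003,0.01],[0,0,0.01],[0,0,0.01],[0,0,0.01],[0,0,0.008],[0,0,0.003],[0,0,0.002],[0,0,0]], angular=[[0,0,0],[0,0,0],[0,0,0],[0,0,0],[0,0,0],[0,0,0],[0,0,0],[0,0,0],[0,0,0],[0,0,0]])

```text
t: 7.42
tcp_pos: [0.5816, -0.042, 0.0832]
orientation: [-0.087, 0.996, 0.0, -0.0]
contact_force: [-0.1, -0.1, -0.6]
gripper_width: 0.407
grip_force: 35.1
```

Call:
arm_command(gripper=[-1,-1,-1,-1,-1,-1,-1,-1,-1,-1], delta_pos=[[0,0,0.001],[0,0,0.001],[0,0,0.001],[0,0,0.001],[0,0,0.001],[0,0,0.001],[0,0,0],[0,0,0],[0,0,0],[0,0,0]], angular=[[0,0,0],[0,0,0],[0,0,0],[0,0,0],[0,0,0],[0,0,0],[0,0,0],[0,0,0],[0,0,0],[0,0,0]])

```text
t: 8.25
tcp_pos: [0.5818, -0.042, 0.0776]
orientation: [-0.087, 0.996, -0.0, -0.0]
contact_force: [-0.7, 0.3, -0.5]
gripper_width: 0.412
grip_force: 35.2
```

Call:
arm_command(gripper=[-1,-1,-1,-1,-1,-1,-1,-1,-1,-1], delta_pos=[[0,0,0.003],[0,0,0.003],[0,0,0.002],[0,0,0.001],[0,0,0.001],[0,0,0.001],[0,0,0.001],[0,0,0],[0,0,0],[0,0,0]], angular=[[0,0,0],[0,0,0],[0,0,0],[0,0,0],[0,0,0],[0,0,0],[0,0,0],[0,0,0],[0,0,0],[0,0,0]])

```text
t: 9.08
tcp_pos: [0.5818, -0.042, 0.066]
orientation: [-0.087, 0.996, -0.0, 0.0]
contact_force: [-2.8, 0.7, 5.4]
gripper_width: 0.409
grip_force: 35.6
```

Call:
arm_command(gripper=[-0.05,0.1,0.3,0.5,0.5,0.5,0.5,0.5,0.5,0.5], delta_pos=[[0.001,0,0],[0,0,0],[0,0,0],[0,0,0],[0,0,0],[0,0,0],[0,0,-0.015],[0,0,-0.025],[0,0,-0.04],[0,0,-0.04]], angular=[[0,0,0],[0,0,0],[0,0,0],[0,0,0],[0,0,0],[0,0,0],[0,0,0],[0,0,0],[0,0,0],[0,0,0]])

```text
t: 9.92
tcp_pos: [0.5794, -0.0419, 0.1857]
orientation: [-0.087, 0.996, 0.0, -0.002]
contact_force: [1.1, -0.8, 0.5]
gripper_width: 0.752
grip_force: 0.0
```

```bash
python3 - <<'E'
from h import *
s=r.state();print(s["t"],s["tcp_pos"])
c,T=cam("wrist");c2,T2=cam("side")
a=cv2.resize(c["pixels"][60:360,180:480,::-1],(520,520));b=cv2.resize(c2["pixels"][160:280,270:400,::-1],(280,520))
cv2.imwrite("pics/w5.png",np.hstack([a,b]))
E
```

```text
9.9167 [ 0.5794306  -0.04193872  0.1857256 ]
```

View pics/w5.png

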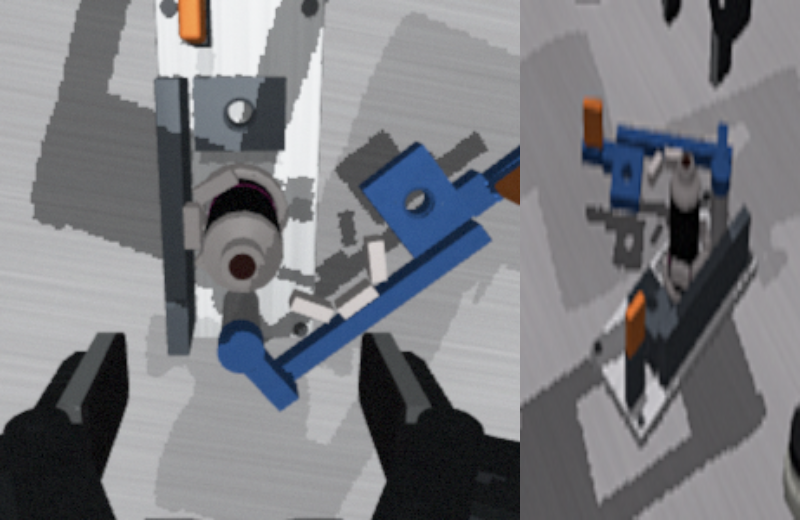

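The bottle stands upright in the nest, with its mouth at (320.2,213.5), the hinge top at (319,259) and the lower hole at (317.9,124) in the full frame. The blue half is still open.

```bash
python3 - <<'E'
from h import *
s=r.state();M=R.from_quat(s["orientation"]).as_matrix();print(s["tcp_pos"],M[:2,0])
c,T=cam("wrist")
h=onz(c,T,317.9,124,.044);m=onz(c,T,320.2,213.5,.12);k=onz(c,T,319,259,.076);t=onz(c,T,180+418*.577,60+200*.577,.058)
print(h,m,k,t);d=k-h;a=np.arctan2(d[1],d[0]);print(np.degrees(a),np.hypot(*d[:2]),np.hypot(*(m-h)[:2]),np.hypot(*(k-t)[:2]))
def J(x,y,a=a):return m[:2]+np.array([np.cos(a)*x-np.sin(a)*y,np.sin(a)*x+np.cos(a)*y])
th=np.pi+a-np.arctan2((t-k)[1],(t-k)[0]);print("swing",th)
for q in(th,1,.6,.3,0):
  # tab outer face centre in swing frame
  v=np.array([-.16,.024]);ph=a-q;print(q,J(.06,0)+np.array([np.cos(ph)*v[0]-np.sin(ph)*v[1],np.sin(ph)*v[0]+np.cos(ph)*v[1]]))
print("fixed tab",J(-.1,-.0195),"pinhole",J(-.055,0),"pinch",J(-.1,0))
E
```

```text
[ 0.58550766 -0.04303598  0.19232718] [-0.98479111 -0.17335498]
[ 0.53222235 -0.05645779  0.044     ] [ 0.58664396 -0.04451633  0.12      ] [ 0.64574604 -0.03543268  0.076     ] [0.55875627 0.04033154 0.058     ]
10.492550944058001 0.11545425273128125 0.05571634146144458 0.11535786538320213
swing 0.8996642595743229
0.8996642595743229 [0.5407495  0.08959228]
1 [0.55361589 0.09947943]
0.6 [0.50906061 0.05313893]
0.3 [0.48953064 0.00890315]
0 [ 0.48394552 -0.03912841]
fixed tab [ 0.49186721 -0.08190103] pinhole [ 0.53256364 -0.05453225] pinch [ 0.48831611 -0.0627271 ]
```

```bash
python3 - <<'E'
from h import *
old=cv2.resize(cv2.imread("pics/w5.png")[:,:520],(300,300),interpolation=cv2.INTER_AREA)
for _ in range(3):c,T=cam("wrist")
s=r.state();M=R.from_quat(s["orientation"]).as_matrix();print(s["t"],s["tcp_pos"],s["orientation"])
im=c["pixels"][:,:,::-1].copy();P={}
for n,u,v,z,w in(("h",317.9,124,.044,12),("m",320.2,213.5,.12,14),("k",319,259,.076,14),("t",421.2,175.4,.058,12)):
  x,y=int(u-180),int(v-60);q=old[y-w:y+w,x-w:x+w];g=im[max(0,y+60-w-25):y+60+w+25,x+180-w-25:x+180+w+25]
  res=cv2.matchTemplate(g,q,cv2.TM_CCOEFF_NORMED);_,sc,_,l=cv2.minMaxLoc(res)
  uu,vv=u+l[0]-25,v+l[1]-25;P[n]=onz(c,T,uu,vv,z);print(n,sc,uu,vv,P[n].round(4))
h,m,k,t=[P[i] for i in"hmkt"]
d=k-h;a=np.arctan2(d[1],d[0]);print(np.degrees(a),np.hypot(*d[:2]),np.hypot(*(m-h)[:2]),np.hypot(*(k-t)[:2]))
X=np.array([-.055,0,.06]);o=(h+m+k)[:2]/3-X.mean()*np.array([np.cos(a),np.sin(a)]);print("origin",o)
def J(x,y):return o+np.array([np.cos(a)*x-np.sin(a)*y,np.sin(a)*x+np.cos(a)*y])
th=np.pi+a-np.arctan2((t-k)[1],(t-k)[0])
for q in(th,.6,.3,0):
  v=np.array([-.16,.024]);ph=a-q;print("%.2f"%q,J(.06,0)+np.array([np.cos(ph)*v[0]-np.sin(ph)*v[1],np.sin(ph)*v[0]+np.cos(ph)*v[1]]))
print("fixed tab",J(-.1,-.0195),"pinhole",J(-.055,0),"pinch",J(-.1,0))
E
```

```text
10.2167 [ 0.57965699 -0.04200577  0.18443138] [-8.69366010e-02  9.96213217e-01  2.42545210e-04 -1.09306924e-03]
h 0.9619733095169067 318.9 122 [ 0.5231 -0.0547  0.044 ]
m 0.9757490158081055 321.2 212.5 [ 0.5774 -0.0433  0.12  ]
k 0.9660399556159973 319 258 [ 0.6343 -0.0351  0.076 ]
t 0.9620131254196167 422.2 174.4 [0.55   0.0399 0.058 ]
9.97832331909956 0.1129529327580328 0.05548652046240211 0.11288409753531088
origin [ 0.57662667 -0.04465266]
0.90 [0.53208371 0.08998442]
0.60 [0.49992288 0.05369497]
0.30 [0.47999669 0.00963624]
0.00 [ 0.47398072 -0.03834326]
fixed tab [ 0.48151821 -0.08118525] pinhole [ 0.52245864 -0.05418282] pinch [ 0.47813933 -0.06198022]
```

Call:
arm_command(gripper=[-1,-1,-1,-1,-1,-1,-1,-1,-1,-1], delta_pos=[[0.0007,0.031,0],[0.0007,0.031,0],[0.0007,0.031,0],[0.0006,0.031,0],[0.0006,0.031,0],[0,0,0],[0,0,0],[0,0,0],[0,0,0],[0,0,0]], angular=[[0,0,0],[0,0,0],[0,0,0],[0,0,0],[0,0,0],[0,0,1],[0,0,1],[0,0,1],[0,0,1],[0,0,1]])

```text
t: 11.05
tcp_pos: [0.549, 0.11, 0.1833]
orientation: [0.176, 0.984, -0.001, -0.002]
contact_force: [0.5, -0.6, -0.4]
gripper_width: 0.001
grip_force: 0.0
```

Call:
arm_command(gripper=[-1,-1,-1,-1,-1,-1,-1,-1,-1,-1], delta_pos=[[0,0,0.01],[0,0,0.015],[0,0,0.015],[0,0,0.015],[0,0,0.015],[0,0,0.015],[0,0,0.015],[0,0,0.011],[0,0,0.005],[0,0,0]], angular=[[0,0,1],[0,0,1],[0,0,1],[0,0,0.6],[0,0,0],[0,0,0],[0,0,0],[0,0,0],[0,0,0],[0,0,0]])

```text
t: 11.88
tcp_pos: [0.5489, 0.1097, 0.0675]
orientation: [0.355, 0.935, -0.001, -0.002]
contact_force: [0.3, 0.4, 0.5]
gripper_width: -0.001
grip_force: 0.0
```

```bash
python3 - <<'E'
from h import *
cam("top");cam("top")
s=r.state();M=R.from_quat(s["orientation"]).as_matrix();print(s["t"],s["tcp_pos"],M.round(3).tolist(),s["joint_positions"].round(2),s["contact_force"])
E
```

```text
11.9833 [0.55050585 0.1098741  0.06937789] [[-0.747, 0.664, -0.001], [0.664, 0.747, -0.0], [0.0, -0.001, -1.0]] [ 0.07  0.5   1.76 -0.    0.89 -0.77] [0.03593575 1.24870313 0.03008676]
```

Call:
arm_command(gripper=[-1,-1,-1,-1,-1,-1,-1,-1,-1,-1], delta_pos=[[0,-0.006,0],[0,-0.006,0],[0.002,-0.0084,0],[0.002,-0.0084,0],[0.002,-0.0084,0],[0.002,-0.0084,0],[0.002,-0.0084,0],[0.002,-0.0084,0],[0.002,-0.0084,0],[0.002,-0.0084,0]], angular=[[0,0,0],[0,0,0],[0,0,-0.5],[0,0,-0.5],[0,0,-0.5],[0,0,-0.5],[0,0,-0.5],[0,0,-0.5],[0,0,-0.5],[0,0,-0.5]])

```text
t: 12.82
tcp_pos: [0.495, 0.0515, 0.0706]
orientation: [0.152, 0.988, 0.0, 0.001]
contact_force: [1.9, 0.2, 0.2]
gripper_width: -0.002
grip_force: 0.6
```

Call:
arm_command(gripper=[-1,-1,-1,-1,-1,-1,-1,-1,-1,-1], delta_pos=[[0.002,-0.0084,0],[0.002,-0.0084,0],[0.002,-0.0084,0],[0.002,-0.0084,0],[0.002,-0.0084,0],[0.002,-0.0084,0],[0.002,-0.0084,0],[0.001,-0.005,0],[0,0,0],[0,0,0]], angular=[[0,0,-0.5],[0,0,-0.5],[0,0,-0.5],[0,0,-0.5],[0,0,-0.5],[0,0,-0.5],[0,0,-0.5],[0,0,-0.3],[0,0,0],[0,0,0]])

```text
t: 13.65
tcp_pos: [0.4713, -0.0092, 0.0702]
orientation: [-0.044, 0.999, -0.0, 0.0]
contact_force: [0.1, -0.2, 0.3]
gripper_width: -0.001
grip_force: 0.0
```

```bash
cat > m.py <<'E'
from h import *
def st():
    s=r.state();M=R.from_quat(s["orientation"]).as_matrix();p=s["tcp_pos"]
    a=np.radians(10.);o=np.array([.5766,-.0447]);Q=np.array([[np.cos(a),-np.sin(a)],[np.sin(a),np.cos(a)]])
    print(round(s["t"],2),"tcp",p.round(4),"jig",(Q.T@(p[:2]-o)).round(4),"toolx az",np.degrees(np.arctan2(M[1,0],M[0,0])).round(2),"F",s["contact_force"].round(1),s["gripper_width"].round(3),s["grip_force"])
    return s,M,Q,o
E
python3 - <<'E'
from m import *
st();cam("top");st()
E
```

```text
Traceback (most recent call last):
  File "m.py", line 5, in st
    print(round(s["t"],2),"tcp",p.round(4),"jig",(Q.T@(p[:2]-o)).round(4),"toolx az",np.degrees(np.arctan2(M[1,0],M[0,0])).round(2),"F",s["contact_force"].round(1),s["gripper_width"].round(3),s["grip_force"])
                                                                                                                                                                    ^^^^^^^^^^^^^^^^^^^^^^^^
AttributeError: 'float' object has no attribute 'round'
```

Call:
arm_command(gripper=[-1,-1,-1,-1,-1,-1,-1,-1,-1,-1], delta_pos=[[0,-0.003,0],[0,-0.003,0],[0,-0.003,0],[0,-0.003,0],[0,-0.002,0],[0,-0.0005,0],[0,-0.0005,0],[0,0,0],[0,0,0],[0,0,0]], angular=[[0,0,-0.2],[0,0,-0.2],[0,0,-0.2],[0,0,-0.2],[0,0,0],[0,0,0],[0,0,0],[0,0,0],[0,0,0],[0,0,0]])

```text
t: 14.48
tcp_pos: [0.4732, -0.0235, 0.0696]
orientation: [-0.087, 0.996, 0.0, -0.0]
contact_force: [-1.5, 0.6, -1.3]
gripper_width: -0.008
grip_force: 0.7
```

```bash
sed -i 's/s\["gripper_width"\].round(3)/s["gripper_width"]/' m.py
python3 - <<'E'
from m import *
st();c,T=cam("wrist");cv2.imwrite("pics/w6.png",c["pixels"][:,:,::-1]);st()
E
```

```text
14.48 tcp [ 0.4732 -0.0235  0.0696] jig [-0.0982  0.0389] toolx az -170.04 F [-1.5  0.6 -1.3] -0.007632885834668407 0.7094087451696396
14.53 tcp [ 0.4732 -0.0235  0.0696] jig [-0.0982  0.0388] toolx az -170.03 F [-2.2  0.6  0. ] 0.00041015997857658684 0.7077143713831902
```

View pics/w6.png

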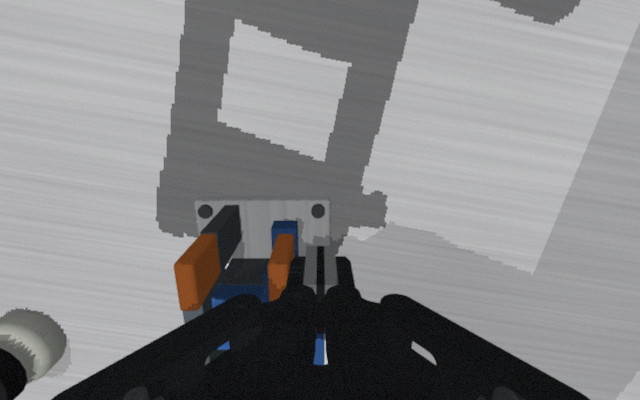

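Both tabs are seen nearly parallel, the fixed one at (197,270) and the swing one at (282,262) with the fingers against it. I'll push on gently until the stop is felt.

Call:
arm_command(gripper=[-1,-1,-1,-1,-1,-1,-1,-1,-1,-1], delta_pos=[[0,-0.001,0],[0,-0.001,0],[0,-0.001,0],[0,-0.001,0],[0,0,0],[0,0,0],[0,0,0],[0,0,0],[0,0,0],[0,0,0]], angular=[[0,0,0],[0,0,0],[0,0,0],[0,0,0],[0,0,0],[0,0,0],[0,0,0],[0,0,0],[0,0,0],[0,0,0]])

```text
t: 15.37
tcp_pos: [0.4733, -0.0247, 0.0696]
orientation: [-0.086, 0.996, 0.002, -0.0]
contact_force: [-0.9, 17.0, 3.4]
gripper_width: 0.0
grip_force: 8.3
```

Call:
arm_command(gripper=[-1,-1,-1,-1,-1,-1,-1,-1,-1,-1], delta_pos=[[0,-0.001,0],[0,-0.001,0],[0,-0.001,0],[0,0,0],[0,0,0],[0,0,0],[0,0,0],[0,0,0],[0,0,0],[0,0,0]], angular=[[0,0,0],[0,0,0],[0,0,0],[0,0,0],[0,0,0],[0,0,0],[0,0,0],[0,0,0],[0,0,0],[0,0,0]])

```text
t: 16.2
tcp_pos: [0.4733, -0.025, 0.0696]
orientation: [-0.085, 0.996, 0.004, -0.001]
contact_force: [-0.0, 30.7, 6.6]
gripper_width: -0.001
grip_force: 15.1
```

Call:
arm_command(gripper=[-1,-1,-1,-1,-1,-1,0,0.3,0.3,0.3], delta_pos=[[0,0.007,0],[0,0.013,0],[0,0,-0.02],[0,0,-0.03],[0,0,-0.035],[0,0,-0.035],[-0.0022,0.0391,0],[-0.0022,0.0391,0],[-0.0022,0.0391,0],[-0.0022,0.0391,0]], angular=[[0,0,0],[0,0,0],[0,0,0],[0,0,0],[0,0,0],[0,0,0],[0,0,0],[0,0,0],[0,0,0],[0,0,0]])

```text
t: 17.03
tcp_pos: [0.4534, 0.1459, 0.1904]
orientation: [-0.086, 0.996, -0.0, 0.001]
contact_force: [0.1, -0.4, 0.0]
gripper_width: 0.565
grip_force: 0.0
```

Call:
arm_command(gripper=[0.3,0.3,0.3,0.3,0.3,0.3,0.3,0.3,0.3,0.3], delta_pos=[[-0.0022,0.0391,0],[-0.0022,0.0391,0],[-0.0022,0.0391,0],[-0.0022,0.0391,0],[0,0,0],[0,0,0],[0,0,0],[0,0,0],[0,0,0],[0,0,0]], angular=[[0,0,0],[0,0,0],[0,0,0],[0,0,0],[0,0,0],[0,0,0],[0,0,0],[0,0,0],[0,0,0],[0,0,0]])

```text
t: 17.87
tcp_pos: [0.4346, 0.299, 0.1896]
orientation: [-0.086, 0.996, -0.0, -0.0]
contact_force: [1.6, -0.2, 0.4]
gripper_width: 0.648
grip_force: 0.0
```

```bash
python3 - <<'E'
from m import *
s,M,Q,o=st();c,T=cam("wrist");cv2.imwrite("pics/w7.png",c["pixels"][:,:,::-1])
bl,l=blobs(c["pixels"],"red",mn=60);print(bl)
b=bl[0];p=onz(c,T,*b[0],.069);print(p,M.T@(p-s["tcp_pos"]))
for z,q in((.082,1),(.052,0)):  # top edge/bottom edge of the blob in rows
    x,y,w,h,_=b[1];print(z,onz(c,T,x+w/2,y,z),onz(c,T,x+w/2,y+h,z))
t,Tt=cam("top");st();print("top",[onz(t,Tt,*b[0],.075).round(4) for b in blobs(t["pixels"],"red")[0]])
E
```

```text
17.87 tcp [0.4346 0.299  0.1896] jig [-0.0802  0.3632] toolx az -170.14 F [ 1.6 -0.2  0.4] 0.6475883709664007 0.0
[([323.0, 194.1], [314, 186, 18, 18, 247])]
[0.43421163 0.29999088 0.069     ] [0.00020994 0.00105883 0.12062213]
0.082 [0.42383989 0.298058   0.082     ] [0.43880046 0.30069074 0.082     ]
0.052 [0.43158563 0.29966957 0.052     ] [0.44834796 0.30261938 0.052     ]
17.97 tcp [0.4346 0.2994 0.1897] jig [-0.0801  0.3635] toolx az -170.12 F [ 0.7  0.1 -0.8] 0.651670021114648 0.0
top [array([0.4296, 0.2985, 0.075 ])]
```

Call:
arm_command(gripper=[0.3,0.3,0.3,0.3,0.3,0.3,0.3,0.3,0.3,-1], delta_pos=[[0.001,0.0005,0.0165],[0.001,0,0.0165],[0.001,0,0.0165],[0.0005,0,0.0165],[0,0,0.0165],[0,0,0.0165],[0,0,0.0165],[0,0,0.012],[0,0,0.006],[0,0,0]], angular=[[0,0,0],[0,0,0],[0,0,0],[0,0,0],[0,0,0],[0,0,0],[0,0,0],[0,0,0],[0,0,0],[0,0,0]], newtons=45)

```text
t: 18.8
tcp_pos: [0.43, 0.2994, 0.055]
orientation: [-0.087, 0.996, -0.001, -0.001]
contact_force: [0.2, 0.0, -0.0]
gripper_width: 0.523
grip_force: 0.0
```

Call:
arm_command(gripper=[-1,-1,-1,-1,-1,-1,-1,-1,-1,-1], delta_pos=[[0,0,0],[0,0,0],[0,0,0],[0,0,0],[0,0,0],[0,0,0],[0,0,0],[0,0,0],[0,0,0],[0,0,0]], angular=[[0,0,0],[0,0,0],[0,0,0],[0,0,0],[0,0,0],[0,0,0],[0,0,0],[0,0,0],[0,0,0],[0,0,0]])

```text
t: 19.63
tcp_pos: [0.4315, 0.3005, 0.057]
orientation: [-0.087, 0.996, 0.0, 0.001]
contact_force: [-0.2, -1.1, 7.3]
gripper_width: 0.171
grip_force: 44.1
```

Call:
arm_command(gripper=[-1,-1,-1,-1,-1,-1,-1,-1,-1,-1], delta_pos=[[0,0,-0.015],[0,0,-0.025],[0,0,-0.03],[0,0,-0.03],[-0.0029,-0.0365,0],[-0.0029,-0.0365,0],[-0.0029,-0.0365,0],[-0.0029,-0.0365,0],[-0.0029,-0.0365,0],[-0.0029,-0.0365,0]], angular=[[0,0,0],[0,0,0],[0,0,0],[0,0,0],[0,0,0],[0,0,0],[0,0,0],[0,0,0],[0,0,0],[0,0,0]])

```text
t: 20.47
tcp_pos: [0.4857, 0.0859, 0.1563]
orientation: [-0.087, 0.996, 0.0, 0.0]
contact_force: [0.5, 0.2, -1.5]
gripper_width: 0.167
grip_force: 44.2
```

Call:
arm_command(gripper=[-1,-1,-1,-1,-1,-1,-1,-1,-1,-1], delta_pos=[[-0.0029,-0.0365,0],[-0.0029,-0.0365,0],[-0.0029,-0.0365,0],[-0.0029,-0.0365,0],[0,0,0.01],[0,0,0.01],[0,0,0],[0,0,0],[0,0,0],[0,0,0]], angular=[[0,0,0],[0,0,0],[0,0,0],[0,0,0],[0,0,0],[0,0,0],[0,0,0],[0,0,0],[0,0,0],[0,0,0]])

```text
t: 21.3
tcp_pos: [0.5223, -0.0531, 0.1363]
orientation: [-0.088, 0.996, 0.0, 0.0]
contact_force: [-0.4, -0.8, -0.7]
gripper_width: 0.169
grip_force: 44.3
```

```bash
python3 - <<'E'
from m import *
s,M,Q,o=st();c,T=cam("wrist");np.save("pics/w8T.npy",T)
i=c["pixels"][100:400,200:440,::-1];cv2.imwrite("pics/w8.png",cv2.resize(i,None,fx=2,fy=2,interpolation=cv2.INTER_CUBIC))
st()
E
```

```text
21.3 tcp [ 0.5223 -0.0531  0.1363] jig [-0.0549  0.0011] toolx az -169.93 F [-0.4 -0.8 -0.7] 0.16851323604701945 44.3271678686142
21.35 tcp [ 0.5225 -0.0533  0.1365] jig [-0.0547  0.0009] toolx az -169.93 F [ 0.4 -0.9 -0.7] 0.1711240625414306 44.32734131813049
```

View pics/w8.png

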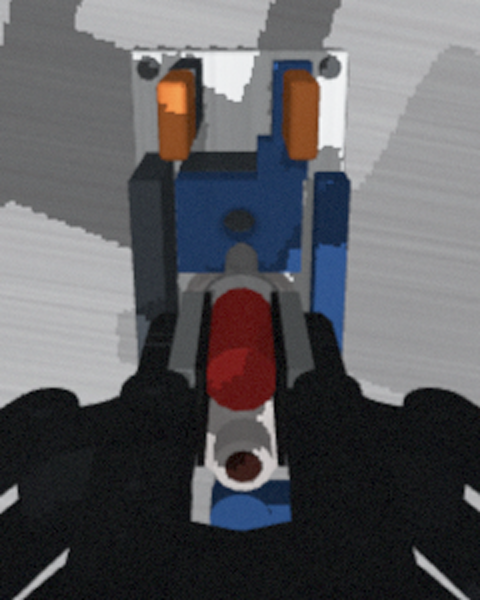

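The jig is shut with the tongue hole at (319,210). The pin's red top is at (320.5,289) in the full frame, and the bottle is still upright.

```bash
python3 - <<'E'
from m import *
s,M,Q,o=st();c,T=cam("wrist");p=s["tcp_pos"]
h=onz(c,T,319,210,.058);t=onz(c,T,320.5,289,p[2]+.0255)
for q in(h,t):print(q,M.T@(q-p))
print("tip px if vertical at top pos",proj(c,T,[t[0],t[1],p[2]-.0505]),"at tcp",proj(c,T,p+np.array([0,0,-.0505])),"red top at tcp",proj(c,T,p+np.array([0,0,.0255])))
E
```

```text
21.35 tcp [ 0.5225 -0.0533  0.1365] jig [-0.0547  0.0009] toolx az -169.93 F [ 0.4 -0.9 -0.7] 0.1711240625414306 44.32734131813049
[ 0.52248869 -0.05556299  0.058     ] [ 0.00045853 -0.00220237  0.07848507]
[ 0.52105161 -0.05479772  0.16198475] [ 0.00170095 -0.0012203  -0.02550037]
tip px if vertical at top pos (np.float64(320.4041576305835), np.float64(222.38170217625355)) at tcp (np.float64(322.2947080879903), np.float64(224.86577824866953)) red top at tcp (np.float64(323.41618018067516), np.float64(292.5761246830231))
```

Call:
arm_command(gripper=[-1,-1,-1,-1,-1,-1,-1,-1,-1,-1], delta_pos=[[-0.001,-0.001,0.005],[0,0,0.006],[0,0,0.006],[0,0,0.006],[0,0,0.004],[0,0,0.004],[0,0,0.004],[0,0,0.003],[0,0,0],[0,0,0]], angular=[[0,0,0],[0,0,0],[0,0,0],[0,0,0],[0,0,0],[0,0,0],[0,0,0],[0,0,0],[0,0,0],[0,0,0]])

```text
t: 22.23
tcp_pos: [0.5238, -0.0549, 0.0979]
orientation: [-0.087, 0.996, 0.0, 0.0]
contact_force: [1.5, 1.4, -2.0]
gripper_width: 0.17
grip_force: 44.2
```

Call:
arm_command(gripper=[-1,-1,-1,-1,-1,-1,-1,-1,-1,-1], delta_pos=[[0,0,0.003],[0,0,0.003],[0,0,0.003],[0,0,0.003],[0,0,0.003],[0,0,0.003],[0,0,0.003],[0,0,0.003],[0,0,0],[0,0,0]], angular=[[0,0,0],[0,0,0],[0,0,0],[0,0,0],[0,0,0],[0,0,0],[0,0,0],[0,0,0],[0,0,0],[0,0,0]])

```text
t: 23.07
tcp_pos: [0.524, -0.0549, 0.0736]
orientation: [-0.087, 0.996, 0.0, 0.0]
contact_force: [2.5, 4.1, -2.7]
gripper_width: 0.171
grip_force: 44.3
```

Smooth so far. Seating the pin now.

Call:
arm_command(gripper=[-1,-1,-1,-1,-1,-1,-1,-1,-1,-1], delta_pos=[[0,0,0.002],[0,0,0.002],[0,0,0.0015],[0,0,0.001],[0,0,0.001],[0,0,0],[0,0,0],[0,0,0],[0,0,0],[0,0,0]], angular=[[0,0,0],[0,0,0],[0,0,0],[0,0,0],[0,0,0],[0,0,0],[0,0,0],[0,0,0],[0,0,0],[0,0,0]])

```text
t: 23.9
tcp_pos: [0.5242, -0.0548, 0.067]
orientation: [-0.087, 0.996, 0.0, 0.001]
contact_force: [1.3, 6.2, 6.8]
gripper_width: 0.168
grip_force: 45.4
```

Call:
arm_command(gripper=[-1,-1,-0.3,0,0,0,0,0,0.5,1], delta_pos=[[0,0,0.001],[0,0,0],[0,0,0],[0,0,0],[0,0,0],[0,0,0],[0,0,-0.01],[0,0,-0.025],[0,0,-0.03],[0,0,-0.03]], angular=[[0,0,0],[0,0,0],[0,0,0],[0,0,0],[0,0,0],[0,0,0],[0,0,0],[0,0,0],[0,0,0],[0,0,0]])

```text
t: 24.73
tcp_pos: [0.5227, -0.0551, 0.1616]
orientation: [-0.087, 0.996, 0.0, -0.001]
contact_force: [0.5, -0.3, 0.1]
gripper_width: 0.765
grip_force: 0.0
```

Call:
arm_command(gripper=[1,1,1,1,1,1,1,1,1,1], delta_pos=[[0.0092,0.001,0],[0.0092,0,0],[0.0092,0,0],[0.0092,0,0],[0.0092,0,0],[0,0,0],[0,0,0],[0,0,0],[0,0,0],[0,0,0]], angular=[[0,0,0],[0,0,0],[0,0,0],[0,0,0],[0,0,0],[0,0,0],[0,0,0],[0,0,0],[0,0,0],[0,0,0]])

```text
t: 25.57
tcp_pos: [0.4787, -0.0621, 0.1605]
orientation: [-0.087, 0.996, -0.0, 0.0]
contact_force: [0.9, -0.4, -0.0]
gripper_width: 0.999
grip_force: 0.0
```

```bash
python3 - <<'E'
from m import *
s,M,Q,o=st();c,T=cam("wrist");p=s["tcp_pos"]
for k in("orange","red"):
  for b in blobs(c["pixels"],k,mn=60)[0]:
    for z in(.092,.08):q=onz(c,T,*b[0],z);print(k,b,z,q.round(4),(M.T@(q-p)).round(4))
cv2.imwrite("pics/w9.png",cv2.resize(c["pixels"][50:400,180:460,::-1],None,fx=1.7,fy=1.7))
E
```

```text
25.57 tcp [ 0.4787 -0.0621  0.1605] jig [-0.0995 -0.0001] toolx az -170.02 F [ 0.9 -0.4 -0. ] 0.9992485488320381 0.0
orange ([293.8, 211.2], [288, 190, 13, 43, 481]) 0.092 [ 0.4791 -0.082   0.092 ] [ 0.003  -0.0196  0.0685]
orange ([293.8, 211.2], [288, 190, 13, 43, 481]) 0.08 [ 0.4834 -0.0823  0.08  ] [-0.0012 -0.0207  0.0805]
orange ([347.3, 210.9], [341, 190, 13, 42, 475]) 0.092 [ 0.4725 -0.0455  0.092 ] [0.0032 0.0175 0.0685]
orange ([347.3, 210.9], [341, 190, 13, 42, 475]) 0.08 [ 0.4764 -0.0437  0.08  ] [-0.001   0.0185  0.0805]
red ([320.0, 265.7], [310, 247, 20, 36, 467]) 0.092 [ 0.5177 -0.0568  0.092 ] [-0.0393 -0.0015  0.0686]
red ([320.0, 265.7], [310, 247, 20, 36, 467]) 0.08 [ 0.5242 -0.0556  0.08  ] [-0.0459 -0.0015  0.0806]
```

View pics/w9.png

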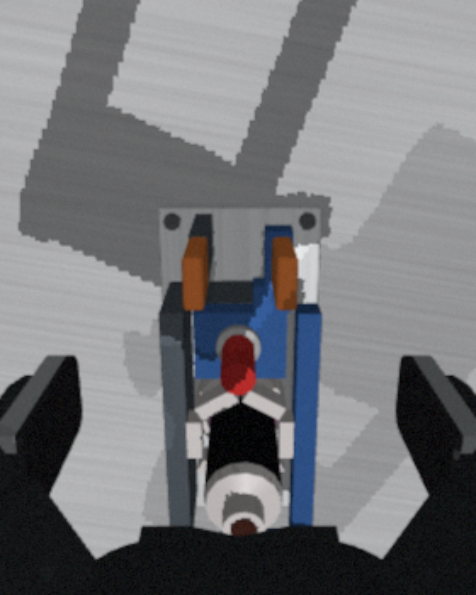

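The pin's collar is seated at the tongue, the bottle is upright, and the tabs lie symmetric about the tool. I'll go down and pinch.

Call:
arm_command(gripper=[1,1,1,1,1,1,1,1,1,1], delta_pos=[[0,0,0.01],[0,0,0.016],[0,0,0.016],[0,0,0.016],[0,0,0.016],[0,0,0.014],[0,0,0.01],[0,0,0.0045],[0,0,0],[0,0,0]], angular=[[0,0,0],[0,0,0],[0,0,0],[0,0,0],[0,0,0],[0,0,0],[0,0,0],[0,0,0],[0,0,0],[0,0,0]])

```text
t: 26.45
tcp_pos: [0.4783, -0.0621, 0.0581]
orientation: [-0.087, 0.996, -0.0, -0.0]
contact_force: [-0.1, -0.9, -0.4]
gripper_width: 0.995
grip_force: 0.0
```

Call:
arm_command(gripper=[0.5,0.3,-1,-1,-1,-1,-1,-1,-1,-1], delta_pos=[[0,0,0],[0,0,0],[0,0,0],[0,0,0],[0,0,0],[0,0,0],[0,0,0],[0,0,0],[0,0,0],[0,0,0]], angular=[[0,0,0],[0,0,0],[0,0,0],[0,0,0],[0,0,0],[0,0,0],[0,0,0],[0,0,0],[0,0,0],[0,0,0]], newtons=80)

```text
t: 27.28
tcp_pos: [0.4786, -0.062, 0.0592]
orientation: [-0.087, 0.996, -0.0, 0.001]
contact_force: [-1.5, 0.7, 8.4]
gripper_width: 0.541
grip_force: 83.1
```

Call:
arm_command(gripper=[-1,-1,-1,-1,-1,-1,-1,-1,-1,-1], delta_pos=[[0,0,0],[0,0,0],[0,0,0],[0,0,0],[0,0,0],[0,0,0],[0,0,0],[0,0,0],[0,0,0],[0,0,0]], angular=[[0,0,0],[0,0,0],[0,0,0],[0,0,0],[0,0,0],[0,0,0],[0,0,0],[0,0,0],[0,0,0],[0,0,0]])

```text
t: 28.12
tcp_pos: [0.4786, -0.062, 0.0592]
orientation: [-0.087, 0.996, -0.0, 0.001]
contact_force: [-1.1, 1.0, 8.8]
gripper_width: 0.541
grip_force: 83.1
```

```bash
python3 -c "
from plant import r
print(r.finish_job())"
```

```text
the job is handed in; nothing more can be done
None
```

The job is handed in, and no verdict came back. In the last picture the bottle stood upright in the shut jig with the pin seated, and I then pinched the orange tabs at about 83 N and was still holding them at hand-in (28 s of the allowed 72 s).

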